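# Tighten the pressure pot's clamp bolt with a break-over torque wrench

### The job

Take the black-handled torque wrench from the grey rubber mat, fit its ring fully down over the square-headed bolt on the pressure pot's yoke, with the joint straight, and tighten the bolt (clockwise seen from above) until the wrench's joint breaks over and its handle folds. Stop right there, without forcing it on past the click or turning the bolt back, then lift the wrench off and lay it flat on the mat again, and leave the plain spanner and the spare bolt where they are.

Things in the scene. Friction and masses are not known exactly. Their poses are not given: they have to be found in the camera images.
- wrench: Head of the loose torque wrench (0.46 kg, 245 mm long): a square steel ring 42 mm wide, 26 mm high, with a square hole 28.5 mm wide right through, sides along its x and y. Origin: hole axis, at the ring's underside; z up; the straight handle points along -x. The break-over joint's upright pin is 42 mm along -x. Lying flat, ring and handle both rest on their undersides.
- wrench_grip (a point): Point on the wrench's black handle, near its centre of mass: 68 mm from the joint pin, 110 mm from the ring's axis when straight, 13 mm above the underside. The handle is a bar 24 mm wide and 26 mm high, reaching from 25 mm on the ring's side of this point to 111 mm on the other. Its x axis runs along the handle towards the ring.
- break_joint (a joint): Break-over joint of the wrench (rad): 0 straight; grows as the handle folds clockwise (from above) against the head; stop at 0.40. A stiff clutch holds it rigid until 0.72 N m acts about its pin (10.5 N sideways at wrench_grip); then it gives way and folds under that same steady load until it meets its stop, and stays as it is left. More than 0.2 is plainly folded.
- bolt_seat (a point): Bolt axis at the head's underside, 82 mm above the table, where the ring comes to rest on a 40 mm boss. Turns with the bolt. Square head 26 mm wide, 12 mm high, plus a 5 mm conical crown; sides along this x and y, so the wrench fits with its x along this x or any quarter turn from it (5 degrees of play). Turns by an unknown 0.2 to 0.75 rad (0.4 N m friction) until tight.
- windup (a joint): Elastic twist of the bolt's seat (rad), clockwise positive: 0.033 rad per N m of torque that the bolt carries. About 0.013 while the bolt runs, about 0.04 when the wrench breaks over if pushed at wrench_grip. Above 0.085 (2.5 N m) the bolt is overtightened; below -0.012 it is being turned back. The clutch keeps the load on: ease the handle back a little before lifting, or the ring jams on the bolt.
- pot: The fixed pressure pot: base plate 170 x 190 mm, round steel pot 116 mm across, and over it a yoke bar 42 mm wide (x) and 172 mm long (y), top 74 mm above the table, on two posts. Origin: underside centre, under the bolt's axis.
- mat: Fixed grey rubber mat, 340 x 240 x 4 mm (x, y, z). Origin: underside centre.
- spanner: Bystander: plain flat steel spanner, 190 mm long, 8 mm thick, lying on the mat along its x; origin at the middle.
- spare_bolt: Bystander: spare square-headed bolt standing on its head, 42 mm high, by the pot.
Not all that is in view belongs to the job. There is more than one size of the wrench; the one meant has the size given above.

How it is judged:
On the way, in this order (a step that is already met when the one before it is completed fails the run):
1. the wrench's ring is fully down over the bolt head, its joint straight (horizontal distance between wrench and bolt_seat below 0.005 m and z of wrench in the frame of bolt_seat below 0.006 m and angle between wrench's own z axis and vertical below 0.2 rad and value of joint break_joint below 0.1 rad), for 0.1 s.
2. the tight bolt carries torque through the seated wrench, its joint still straight (horizontal distance between wrench and bolt_seat below 0.005 m and z of wrench in the frame of bolt_seat below 0.006 m and angle between wrench's own z axis and vertical below 0.2 rad and value of joint windup above 0.022 rad and value of joint break_joint below 0.12 rad).
3. the joint breaks over with the wrench on the bolt (horizontal distance between wrench and bolt_seat below 0.005 m and z of wrench in the frame of bolt_seat below 0.006 m and angle between wrench's own z axis and vertical below 0.2 rad and value of joint break_joint above 0.2 rad), for 0.05 s.
At the end, for the whole second after the job is handed in: The wrench lies flat and still on the mat: its ring's centre and its grip point both within the mat's outline, its underside at most 4 mm above the mat's top, tilted by less than 0.08 rad, slower than 0.02 m/s (x of wrench in the frame of mat between -0.17 and 0.17 m and y of wrench in the frame of mat between -0.12 and 0.12 m and z of wrench in the frame of mat between 0 and 0.008 m and x of wrench_grip in the frame of mat between -0.17 and 0.17 m and y of wrench_grip in the frame of mat between -0.12 and 0.12 m and angle between wrench's own z axis and vertical below 0.08 rad and linear speed of wrench below 0.02 m/s); the robot touches nothing.
It fails at once if the bolt is overtightened (windup above 0.085 rad, 2.5 N m) (value of joint windup above 0.085 rad).
It fails at once if the bolt is turned back after the click (windup below -0.012 rad with the joint folded) (value of joint break_joint above 0.2 rad and value of joint windup below -0.012 rad).
It fails at once if the spanner or the spare bolt is moved by more than 30 mm (distance of any of spanner, spare_bolt from where it was at the start of the episode above 0.03 m).
It also fails if it takes over 72 s, if anything falls off the work surface, if the arm or the gripper's body presses on something with over 40 N, if the wrist force passes 120 N, or if a joint passes its speed limit or range.

### The arm

A 6-joint arm with a two-finger parallel gripper is mounted at the origin on the work surface. World frame = base frame: x ahead of the robot, y to its left, z up, the work surface at z = 0. Lengths are in m, angles in rad, forces in N, time in s.
With the tool pointing down it reaches from about 0.3 to 0.775 m from the base axis. Payload 14.6 kg.
Tool frame: the origin (TCP) lies midway between the tips of the shut fingers; the grasp point (between the pads) lies 19 mm behind it; z points along the fingers, y is the line along which they close (so a half turn about z gives the same grasp; the last joint's range is limited). The gripper opens to 94 mm and grips with 3 to 60 N. Pads are 16 mm wide; open, the fingers measure 119 mm over their backs; the gripper's body (75 mm by 177 mm) begins 78 mm behind the grasp point.
Start: joints at [-1.374, 0.3, 1.521, -0, 1.321, -0.067], TCP at [0.143, -0.531, 0.205] pointing down, gripper open.
Joint ranges: [-3.03, 3.03], [-0.79, 2.21], [0.23, 2.52], [-1.04, 4.18], [0, 3.07], [-2.55, 2.55]. Speed limits (rad/s): [2.22, 2.22, 2.57, 3.14, 3.14, 3.14].

### API

Orientations are given as [roll, pitch, yaw] about the fixed x, y, z axes, in that order (R = Rz(yaw) Ry(pitch) Rx(roll)).
In Python, from station import telemetry, optics, ctrl gives the robot as it stands.
- The arm moves only by the tool carry_out, never from a script. Its argument "plan" is a list that holds one entry, the list of rows, each a list of 7 numbers: the shift along the tool's x, y, z in mm, then the turn, a rotation vector about the tool's x, y, z in rad, then the finger opening in mm, from 0 to 94. A call has 1 to 20 rows; each row shifts and turns the commanded pose from where the row before left it, along the tool's axes as they then stand; what a row does not reach is not made up. A row lasts 1/12 s, in which the tool goes at most 41.7 mm and 7.16 degrees, less where a joint would pass 70% of its speed; a pose out of reach is approached as far as the arm can. A call with a gripper value outside its range is refused whole. The fingers move at their own pace and stop on an object; "squeeze" is the grip in N (left out, the last holds). Time passes only in rows, so rows that do not move let the fingers close. It gives the time, the measured TCP pose, the force, the opening and the grip force at its end, in the units of the state.
- telemetry.get_obs(): the state, without advancing time (a new reading comes with each control period).
- optics.camera(name): name is "scene" or "top" or "wrist"; returns a dict with "pixels" (400x640x3 uint8, red, green, blue), "intrinsics" (3x3 intrinsics, pixels), "dist_coeffs" ([k1, k2, p1, p2, k3] as OpenCV has them; the pictures are not rectified), "origin" and "rotation" of the camera in the world. Camera axes: x right, y down, z forward; pixel columns grow to the right and rows downward; lengths in m; the calibration is good to about 2 mm. A picture is of the moment at which its call begins. There is no depth.
- ctrl.hand_in(): hands the job in; it is judged then, once.
The state is a dict: "time_s": time; "qpos": joint angles; "joint_vel": joint speeds; "tau": joint torques, N m; "ee_pos": TCP position; "eef_rot": TCP orientation; "force": force on the tool from outside, world axes, zero at the start; "moment": the same for the moment, N m; "grip_width": finger opening in m; "grip_force": force on a finger pad.
Only numpy, scipy, OpenCV 4.12 (cv2) and the standard library are available. Lean on these libraries where they do the work, as an engineer would, in place of code of your own. Each camera call takes 0.05 s, during which the arm holds its last target. There are 200 camera calls.

## Working session

There is one attempt and no reset: what is moved stays moved. The work goes in short steps, Python scripts to look and compute and a tool call to move; the robot and the scene stay as the last step left them, time stands still between calls to the robot, and variables do not carry over. Pictures are saved under pics/ and viewed, at most 10 in all, crops included, and the job is handed in when it is done.

Besides the shell and the picture viewer there is one more tool, called after ">>>" as name(argument=value, ...), one argument or row to a line, values as JSON. carry_out: Moves the arm, as the interface text tells. Its arguments: {"type":"object","properties":{"plan":{"type":"array","items":{"type":"array","items":{"type":"array","items":{"type":"number"}}}},"squeeze":{"type":"number"}},"required":["plan"]}

```bash
ls; mkdir -p pics; cat > h.py <<'E'
import numpy as np, cv2
from station import telemetry, optics, ctrl
def cam(n,save=None):
    c=optics.camera(n); 
    for k in("intrinsics","dist_coeffs","origin","rotation"): c[k]=np.array(c[k],float)
    if save: cv2.imwrite('pics/'+save,cv2.cvtColor(np.asarray(c["pixels"]),cv2.COLOR_RGB2BGR)); np.savez('pics/'+save+'.npz',**c)
    return c
def ray(c,uv):
    u=cv2.undistortPoints(np.array(uv,float).reshape(-1,1,2),c["intrinsics"],c["dist_coeffs"]).reshape(-1,2)
    return np.c_[u,np.ones(len(u))]@c["rotation"].T
def onz(c,uv,z):
    d=ray(c,uv); o=c["origin"]; return o+d*((z-o[2])/d[:,2])[:,None]
def proj(c,P):
    R=c["rotation"].T; return cv2.projectPoints(np.array(P,float).reshape(-1,1,3),cv2.Rodrigues(R)[0],-R@c["origin"],c["intrinsics"],c["dist_coeffs"])[0].reshape(-1,2)
E
python3 - <<'E'
from h import *
a=cam('top','top0.png');b=cam('scene','scene0.png')
print(a['origin'],a['rotation'],b['origin']); print(telemetry.get_obs())
E
```

```text
pics
[0.35753571 0.05694489 1.37736284] [-2.9830753  -0.00510852 -1.56903328] [ 1.07540402 -0.06407327  0.76358672]
{'time_s': 0.1, 'qpos': array([-1.37361468e+00,  3.00379396e-01,  1.52154680e+00,  9.89728621e-06,
        1.32072062e+00, -6.66029725e-02]), 'joint_vel': array([ 0.00044001, -0.00186737, -0.00041994,  0.00130206,  0.00159799,
        0.00045101]), 'tau': array([ 1.46340280e-03, -5.32638502e+01, -3.53279757e+01,  7.09460699e-02,
        2.35438946e-02, -6.11528935e-05]), 'ee_pos': array([ 0.14335336, -0.53072776,  0.20495114]), 'eef_rot': array([-3.14054147e+00, -7.97235302e-05,  2.63782118e-01]), 'force': array([0.40759759, 0.10921362, 0.19482817]), 'moment': array([0.00326479, 0.02688682, 0.00409457]), 'grip_force': 0.0, 'grip_width': 0.09393288686882806}
```

```bash
sed -i 's/^    if save/    if c["rotation"].size==3: c["rotation"]=Rotation.from_euler("xyz",c["rotation"]).as_matrix()\n    if save/; 1a from scipy.spatial.transform import Rotation' h.py; cat h.py | head -12
```

```text
import numpy as np, cv2
from scipy.spatial.transform import Rotation
from station import telemetry, optics, ctrl
def cam(n,save=None):
    c=optics.camera(n); 
    for k in("intrinsics","dist_coeffs","origin","rotation"): c[k]=np.array(c[k],float)
    if c["rotation"].size==3: c["rotation"]=Rotation.from_euler("xyz",c["rotation"]).as_matrix()
    if save: cv2.imwrite('pics/'+save,cv2.cvtColor(np.asarray(c["pixels"]),cv2.COLOR_RGB2BGR)); np.savez('pics/'+save+'.npz',**c)
    return c
def ray(c,uv):
    u=cv2.undistortPoints(np.array(uv,float).reshape(-1,1,2),c["intrinsics"],c["dist_coeffs"]).reshape(-1,2)
    return np.c_[u,np.ones(len(u))]@c["rotation"].T
```

View pics/top0.png

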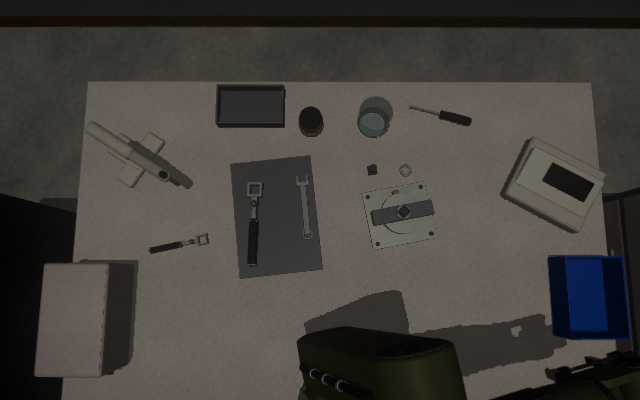

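View pics/scene0.png

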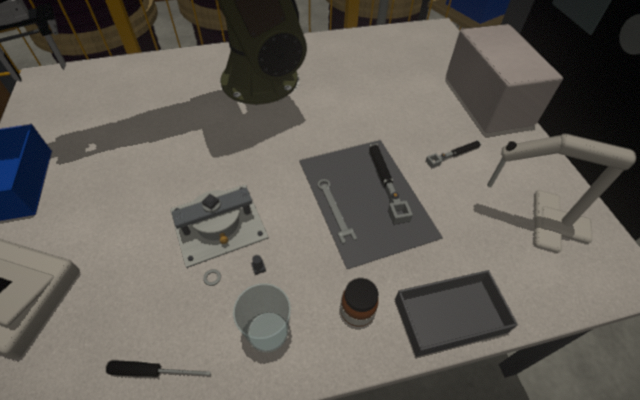

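The top view shows these candidates: the wrench on the mat (ring at 255,189, handle to 252,263), a smaller wrench off the mat (ring at 203,240), the spanner (304,208), the screwdriver (455,118), the bolt on the yoke (403,211) and the spare bolt (372,169). I'll take the wrench on the mat and check its length.

```bash
python3 - <<'E'
from h import *
a=np.load('pics/top0.png.npz'); a={k:a[k] for k in a}
if a['rotation'].size==3: a['rotation']=Rotation.from_euler('xyz',a['rotation']).as_matrix()
print(onz(a,[(255,189),(252,265),(256,182)],.03)); print('small',onz(a,[(208,239),(150,250)],.02))
print('mat',onz(a,[(231,163),(309,156),(322,269),(241,278)],.004))
print('bolt',onz(a,[(403,211)],.097)); print('bar ends',onz(a,[(371,218),(434,206)],.074)); print('spare',onz(a,[(372,169)],.04),'spanner',onz(a,[(303,180),(307,235)],.012))
cv2.imwrite('pics/crop.png',cv2.resize(cv2.convertScaleAbs(cv2.imread('pics/top0.png')[150:285,225:445],alpha=1.8),None,fx=3.6,fy=3.6,interpolation=2))
E
```

```text
[[0.60035003 0.2489817  0.03      ]
 [0.3822541  0.25211769 0.03      ]
 [0.62100755 0.24658964 0.03      ]]
small [[0.45604225 0.38168224 0.02      ]
 [0.42416357 0.54635884 0.02      ]]
mat [[0.68353574 0.32611971 0.004     ]
 [0.70562215 0.09392094 0.004     ]
 [0.37175132 0.05432523 0.004     ]
 [0.34572948 0.2864837  0.004     ]]
bolt [[ 0.52819274 -0.16683769  0.097     ]]
bar ends [[ 0.51143537 -0.0813511   0.074     ]
 [ 0.54554194 -0.25791752  0.074     ]]
spare [[ 0.65834803 -0.08987975  0.04      ]] spanner [[0.63089895 0.11089264 0.012     ]
 [0.4688645  0.09793423 0.012     ]]
```

View pics/crop.png

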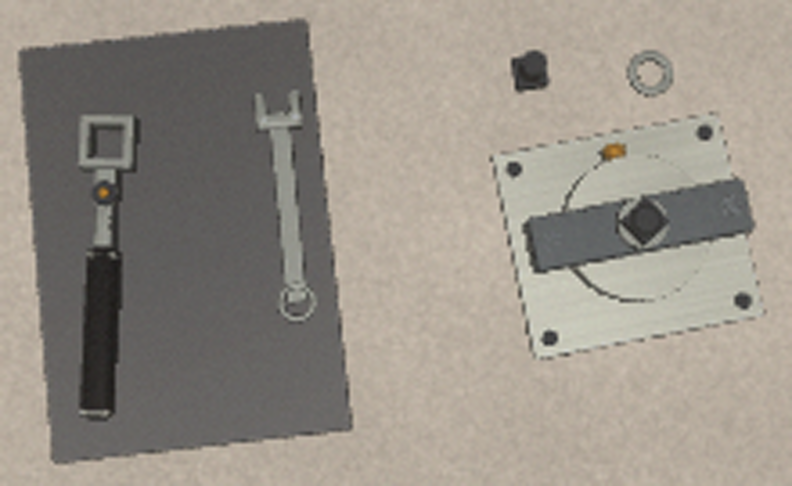

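The crop confirms the choice: the wrench on the mat is about 240 mm long and has an orange pin, while the one off the mat is only about 168 mm. The bolt head sits diagonally, at about 45° to the world axes. I'll set out towards the wrench, with the tool's x axis pointing away from the ring.

>>> carry_out(
  plan=[
    [[25, -31, 0, 0, 0, 0, 94], [25, -31, 0, 0, 0, 0, 94], [25, -31, 0, 0, 0, 0, 94], [25, -31, 0, 0, 0, 0, 94], [25, -31, 0, 0, 0, 0, 94], [25, -31, 0, 0, 0, 0, 94], [25, -31, 0, 0, 0, 0, 94], [25, -31, 0, 0, 0, 0, 94], [25, -31, 0, 0, 0, 0, 94], [25, -31, 0, 0, 0, 0, 94], [25, -31, 0, 0, 0, 0, 94], [25, -31, 0, 0, 0, 0, 94], [25, -31, 0, 0, 0, 0, 94], [25, -31, 0, 0, 0, 0, 94], [25, -31, 0, 0, 0, 0, 94], [25, -31, 0, 0, 0, 0, 94], [25, -31, 0, 0, 0, 0, 94], [25, -31, 0, 0, 0, 0, 94], [25, -31, 0, 0, 0, 0, 94], [25, -31, 0, 0, 0, 0, 94]],
  ],
)

```text
time_s: 1.77
ee_pos: [0.4646, 0.2001, 0.2051]
eef_rot: [3.142, 0.0, 0.264]
force: [0.2, -0.2, 1.0]
grip_width: 0.0941
grip_force: 0.0
```

>>> carry_out(
  plan=[
    [[0, 0, 0, 0, 0, -0.12, 94], [0, 0, 0, 0, 0, -0.12, 94], [0, 0, 0, 0, 0, -0.12, 94], [0, 0, 0, 0, 0, -0.12, 94], [0, 0, 0, 0, 0, -0.12, 94], [0, 0, 0, 0, 0, -0.12, 94], [0, 0, 0, 0, 0, -0.12, 94], [0, 0, 0, 0, 0, -0.12, 94], [0, 0, 0, 0, 0, -0.12, 94], [0, 0, 0, 0, 0, -0.12, 94], [0, 0, 0, 0, 0, -0.12, 94], [0, 0, 0, 0, 0, -0.12, 94], [0, 0, 0, 0, 0, -0.12, 94], [0, 0, 0, 0, 0, -0.12, 94], [0, 0, 0, 0, 0, -0.12, 94], [0, 0, 0, 0, 0, -0.12, 94], [0, 0, 0, 0, 0, -0.12, 94], [0, 0, 0, 0, 0, -0.12, 94], [0, 0, 0, 0, 0, -0.12, 94], [0, 0, 0, 0, 0, -0.12, 94]],
  ],
)

```text
time_s: 3.43
ee_pos: [0.4643, 0.1979, 0.2052]
eef_rot: [-3.141, -0.0, 2.67]
force: [0.1, -0.7, 0.1]
grip_width: 0.0937
grip_force: 0.0
```

>>> carry_out(
  plan=[
    [[0, 0, 0, 0, 0, -0.12, 94], [0, 0, 0, 0, 0, -0.12, 94], [0, 0, 0, 0, 0, -0.12, 94], [0, 0, 0, 0, 0, -0.12, 94]],
  ],
)

```text
time_s: 3.77
ee_pos: [0.4643, 0.1979, 0.2052]
eef_rot: [-3.141, -0.001, -3.133]
force: [-0.4, 0.0, -0.9]
grip_width: 0.0939
grip_force: 0.0
```

```bash
python3 - <<'E'
from h import *
c=cam('wrist','w1.png'); print(c['origin'],c['rotation']); o=telemetry.get_obs(); print(o['ee_pos'],o['eef_rot'],o['qpos'])
E
```

```text
[0.38567111 0.19743187 0.38290023] [[-8.34029910e-03  9.61864109e-01  2.73400577e-01]
 [ 9.99965210e-01  8.05905514e-03  2.15176228e-03]
 [-1.33647421e-04  2.73409012e-01 -9.61897861e-01]]
[0.46429693 0.19788738 0.20517161] [-3.14135727e+00 -5.93708830e-04 -3.12428026e+00] [ 3.30335314e-01  1.99548233e-01  1.64695193e+00 -4.27281031e-05
  1.29572983e+00 -1.25776186e+00]
```

View pics/w1.png

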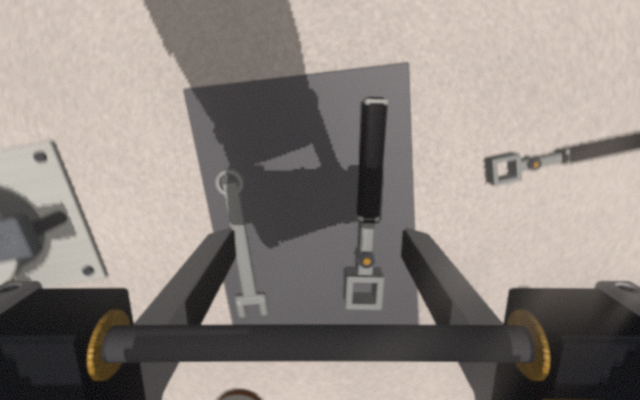

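The wrist view shows the ring at about (364,290), the pin at (367,261), the handle from (369,218) to (375,100), and the spanner to the left, clear of the grasp.

```bash
python3 - <<'E'
from h import *
c=dict(np.load('pics/w1.png.npz')); 
P=onz(c,[(364,290),(367,261),(369,218),(375,100)],.03); print(P)
g=cv2.cvtColor(cv2.imread('pics/w1.png'),cv2.COLOR_BGR2GRAY)
m=(g[:,340:400]<30).astype(np.uint8); 
for r in (110,130,150,170,190,210):
    x=np.where(g[r,345:400]<45)[0]+345; print(r,x.min(),x.max(),onz(c,[(x.min(),r),(x.max()+1,r)],.03)[:,:2].round(4).tolist())
E
```

```text
[[0.60095979 0.25249571 0.03      ]
 [0.56395703 0.25426983 0.03      ]
 [0.51234055 0.25404313 0.03      ]
 [0.38824659 0.25383915 0.03      ]]
110 363 384 [[0.3979, 0.2424], [0.3978, 0.2644]]
130 361 383 [[0.4176, 0.2413], [0.4175, 0.2646]]
150 360 382 [[0.438, 0.2411], [0.4378, 0.2648]]
170 359 381 [[0.459, 0.2409], [0.4588, 0.2651]]
190 358 380 [[0.4808, 0.2408], [0.4806, 0.2653]]
210 357 378 [[0.5033, 0.2406], [0.503, 0.2644]]
```

>>> carry_out(
  plan=[
    [[0, 0, 0, 0, 0, 0.017, 94], [-14, 27.5, 5, 0, 0, 0, 94], [-14, 27.5, 5, 0, 0, 0, 94], [0, 0, 38, 0, 0, 0, 70], [0, 0, 38, 0, 0, 0, 70], [0, 0, 38, 0, 0, 0, 70], [0, 0, 30, 0, 0, 0, 70], [0, 0, 20, 0, 0, 0, 70], [0, 0, 14, 0, 0, 0, 70], [0, 0, 10, 0, 0, 0, 70], [0, 0, 0, 0, 0, 0, 70]],
  ],
)

```text
time_s: 4.73
ee_pos: [0.4925, 0.2522, 0.0057]
eef_rot: [-3.141, -0.002, 3.123]
force: [-0.8, -0.7, -0.8]
grip_width: 0.0701
grip_force: 0.0
```

>>> carry_out(
  plan=[
    [[0, 0, 0, 0, 0, 0, 15], [0, 0, 0, 0, 0, 0, 15], [0, 0, 0, 0, 0, 0, 15], [0, 0, 0, 0, 0, 0, 15], [0, 0, 0, 0, 0, 0, 15], [0, 0, 0, 0, 0, 0, 15], [0, 0, 0, 0, 0, 0, 15], [0, 0, 0, 0, 0, 0, 15]],
  ],
  squeeze=40,
)

```text
time_s: 5.4
ee_pos: [0.4933, 0.2527, 0.0077]
eef_rot: [3.141, 0.0, 3.127]
force: [-0.2, 1.2, 0.8]
grip_width: 0.0239
grip_force: 40.0
```

>>> carry_out(
  plan=[
    [[0, 0, -10, 0, 0, 0, 15], [0, 0, -20, 0, 0, 0, 15], [0, 0, -30, 0, 0, 0, 15], [0, 0, -30, 0, 0, 0, 15], [0, 0, -30, 0, 0, 0, 15], [0, 0, -20, 0, 0, 0, 15], [0, 0, -10, 0, 0, 0, 15], [0, 0, 0, 0, 0, 0, 15]],
  ],
)

```text
time_s: 6.07
ee_pos: [0.4938, 0.2528, 0.1595]
eef_rot: [3.14, 0.003, 3.127]
force: [-0.3, -0.6, -4.5]
grip_width: 0.0237
grip_force: 40.0
```

```bash
python3 - <<'E'
from h import *
a=cam('top','top1.png');b=cam('scene','scene1.png'); o=telemetry.get_obs(); print(o['ee_pos'],o['eef_rot'])
for n,c,(x,y) in(('top',a,(403,211)),('scene',b,(211,201))):
    g=cv2.cvtColor(np.asarray(c['pixels']),cv2.COLOR_RGB2GRAY); p=g[y-25:y+25,x-25:x+25]
    cv2.imwrite(f'pics/b_{n}.png',cv2.resize(cv2.convertScaleAbs(p,alpha=2),(390,390),interpolation=2))
f=cv2.hconcat([cv2.imread('pics/b_top.png'),cv2.imread('pics/b_scene.png')]); cv2.imwrite('pics/bb.png',f)
E
```

```text
[0.49275886 0.25229241 0.15632754] [-3.14092015e+00 -1.41771343e-03  3.12674919e+00]
```

View pics/bb.png

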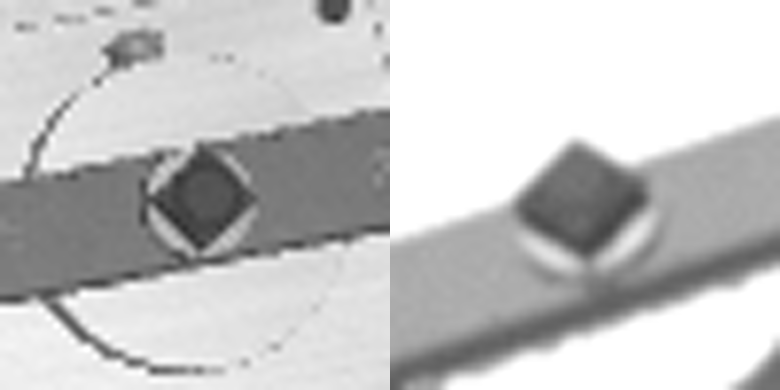

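>>> carry_out(
  plan=[
    [[0, 0, 0, 0, 0, 0.05, 15], [0, 0, 0, 0, 0, 0.09, 15], [0, 0, 0, 0, 0, 0.12, 15], [0, 0, 0, 0, 0, 0.12, 15], [0, 0, 0, 0, 0, 0.12, 15], [0, 0, 0, 0, 0, 0.12, 15], [0, 0, 0, 0, 0, 0.09, 15], [0, 0, 0, 0, 0, 0.06, 15]],
  ],
)

```text
time_s: 6.83
ee_pos: [0.4925, 0.2522, 0.1552]
eef_rot: [-3.138, -0.001, 2.352]
force: [0.1, -0.2, -4.1]
grip_width: 0.0236
grip_force: 40.0
```

>>> carry_out(
  plan=[
    [[-10, -10, 0, 0, 0, 0, 15], [-20, -20, 0, 0, 0, 0, 15], [-24, -25, 0, 0, 0, 0, 15], [-24, -26, 0, 0, 0, 0, 15], [-24, -26, 0, 0, 0, 0, 15], [-24, -26, 0, 0, 0, 0, 15], [-24, -26, 0, 0, 0, 0, 15], [-24, -26, 0, 0, 0, 0, 15], [-24, -26, 0, 0, 0, 0, 15], [-24, -26, 0, 0, 0, 0, 15], [-24, -26, 0, 0, 0, 0, 15], [-24, -26, 0, 0, 0, 0, 15], [-24, -26, 0, 0, 0, 0, 15], [-18, -18, 0, 0, 0, 0, 15], [-9, -9, 0, 0, 0, 0, 15], [0, 0, 0, 0, 0, 0, 15], [0, 0, 0, 0, 0, 0, 15]],
  ],
)

```text
time_s: 8.25
ee_pos: [0.478, -0.2161, 0.1564]
eef_rot: [-3.141, -0.002, 2.357]
force: [-0.3, 0.4, -5.8]
grip_width: 0.0236
grip_force: 40.0
```

```bash
python3 - <<'E'
from h import *
c=cam('wrist','w2.png'); o=telemetry.get_obs(); print(o['ee_pos'],o['eef_rot']); print(proj(c,[[.528,-.167,.095]]))
E
```

```text
[ 0.47828351 -0.21540715  0.1566621 ] [-3.14137367e+00 -1.65132822e-03  2.35749487e+00]
[[412.31367876 209.88369022]]
```

View pics/w2.png

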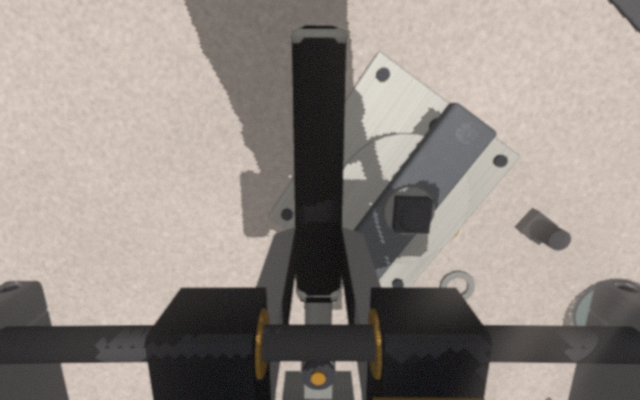

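The wrist view shows the bolt head as a dark square at about (411,214), almost aligned with the image axes. The wrench is held straight, with its pin at (318,378).

```bash
python3 - <<'E'
from h import *
c=dict(np.load('pics/w2.png.npz')); im=cv2.imread('pics/w2.png'); g=cv2.cvtColor(im,cv2.COLOR_BGR2GRAY)
p=g[180:250,375:450]
for t in (35,45,55):
    m=(p<t).astype(np.uint8); n,l,s,ce=cv2.connectedComponentsWithStats(m); k=l[34,36]; 
    q=np.argwhere(l==k)[:,::-1].astype(np.float32)+[375,180]; r=cv2.minAreaRect(q.astype(np.float32)); print(t,k,r)
    b=cv2.boxPoints(r); W=onz(c,b,.094)[:,:2]; print(W.round(4).tolist(),W.mean(0), [np.linalg.norm(W[i]-W[i-1]).round(4) for i in range(4)], [np.degrees(np.arctan2(*(W[i]-W[i-1])[::-1])).round(1) for i in range(4)])
cv2.imwrite('pics/c2.png',cv2.resize(cv2.convertScaleAbs(im[180:250,370:450],alpha=2.2),None,fx=6,fy=6,interpolation=2))
# orange pin
hsv=cv2.cvtColor(im,cv2.COLOR_BGR2HSV); m=cv2.inRange(hsv,(5,150,90),(25,255,255)); m[:365]=0;m[:,:300]=0;m[:,340:]=0
M=cv2.moments(m,True); u=(M['m10']/M['m00'],M['m01']/M['m00']); P=onz(c,[u],.1567-.0037+.026)[0]; print(u,P)
o=np.array([.4783,-.2154]); f=2.3575; d=P[:2]-o; print('pin in tool',d@[np.cos(f),np.sin(f)],d@[np.sin(f),-np.cos(f)])
# handle centreline
for r in(60,120,180,230):
    x=np.where(g[r,280:360]<40)[0]+280; Q=onz(c,[((x.min()+x.max()+1)/2,r)],.1567-.0037+.026)[0,:2]-o; print(r,x.min(),x.max(),Q@[np.cos(f),np.sin(f)],Q@[np.sin(f),-np.cos(f)])
E
```

```text
35 0 ((412.0, 214.5), (69.0, 74.0), 90.0)
[[0.4923, -0.1712], [0.5298, -0.1337], [0.5719, -0.1678], [0.5322, -0.2077]] [ 0.53154654 -0.17008873] [np.float64(0.0541), np.float64(0.0531), np.float64(0.0542), np.float64(0.0562)] [np.float64(137.6), np.float64(45.0), np.float64(-39.1), np.float64(-134.9)]
45 18 ((411.0, 214.0), (0.0, 0.0), 0.0)
[[0.5302, -0.1698], [0.5302, -0.1698], [0.5302, -0.1698], [0.5302, -0.1698]] [ 0.53018971 -0.1698119 ] [np.float64(0.0), np.float64(0.0), np.float64(0.0), np.float64(0.0)] [np.float64(0.0), np.float64(0.0), np.float64(0.0), np.float64(0.0)]
55 4 ((411.552490234375, 214.5027618408203), (37.94747543334961, 36.58094787597656), 3.012787342071533)
[[0.5306, -0.1893], [0.5103, -0.1693], [0.5309, -0.1508], [0.5519, -0.1703]] [ 0.53092868 -0.16993227] [np.float64(0.0286), np.float64(0.0285), np.float64(0.0277), np.float64(0.0286)] [np.float64(-138.1), np.float64(135.5), np.float64(41.9), np.float64(-42.8)]
(317.8111888111888, 377.5804195804196) [ 0.52800843 -0.265089    0.179     ]
pin in tool -0.07028455161420862 -7.802083065028753e-05
60 293 343 0.09362513122408939 0.0003772995612178073
120 294 342 0.06885078919590595 0.00036631868448724236
180 296 341 0.04154177324158758 0.0005866651358422421
230 296 341 0.01663703712622086 0.0005850498836861183
```

View pics/c2.png

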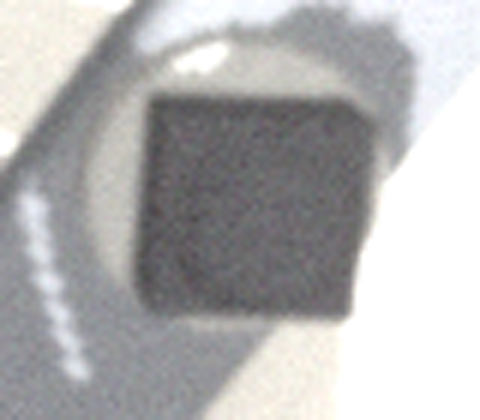

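```bash
python3 - <<'E'
from h import *
c=dict(np.load('pics/w2.png.npz')); im=cv2.imread('pics/w2.png'); g=cv2.cvtColor(im,cv2.COLOR_BGR2GRAY)
print(g[20:48,319].tolist()); print(g[280:312,318].tolist())
print('bolt',onz(c,[(411.5,214.5)],.088))
o=np.array([.4783,-.2154]); f=2.3575
for r in (25,27,40,295,298,300):
    d=onz(c,[(319,r)],.179)[0,:2]-o; print(r,d@[np.cos(f),np.sin(f)])
t=dict(np.load('pics/top1.png.npz')); print('top',onz(t,[(403.8,211.2)],.09),proj(t,[[.5303,-.1695,.09]]))
s=dict(np.load('pics/scene1.png.npz')); print('scene',proj(s,[[.5303,-.1695,.094],[.527,-.167,.094]]))
cv2.imwrite('pics/c3.png',cv2.resize(cv2.convertScaleAbs(im[270:400,270:370],alpha=2.2),None,fx=4.5,fy=4.5,interpolation=2))
E
```

```text
[112, 112, 114, 116, 103, 80, 51, 41, 60, 90, 107, 108, 112, 108, 112, 110, 98, 73, 49, 29, 32, 27, 30, 29, 32, 31, 33, 25]
[26, 23, 21, 20, 26, 23, 20, 21, 18, 21, 24, 24, 16, 21, 34, 60, 77, 59, 30, 19, 25, 25, 50, 69, 81, 85, 88, 87, 89, 88, 86, 84]
bolt [[ 0.53344188 -0.17005191  0.088     ]]
25 0.10701133425419435
27 0.10626638436182902
40 0.10136587440380652
295 -0.018993217535150667
298 -0.020733333947643963
300 -0.0218983135011614
top [[ 0.52857587 -0.17025219  0.09      ]] [[403.51147293 210.5781649 ]]
scene [[209.66207472 198.43318558]
 [210.73330624 197.04589207]]
```

View pics/c3.png

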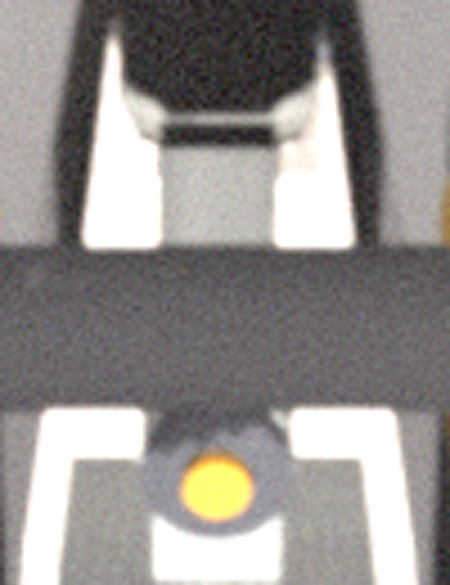

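>>> carry_out(
  plan=[
    [[8, 5, 0, 0, 0, 0, 15], [15, 10, 0, 0, 0, 0, 15], [20, 14, 0, 0, 0, 0, 15], [20, 14, 0, 0, 0, 0, 15], [20, 14, 2, 0, 0, 0, 15], [14, 9, 8, 0, 0, 0, 15], [7.5, 4, 10, 0, 0, 0, 15], [0, 0, 10, 0, 0, 0, 15], [0, 0, 3, 0, 0, 0, 15], [0, 0, 0, 0, 0, 0, 15], [0, 0, 0, 0, 0, 0, 15]],
  ],
)

```text
time_s: 9.22
ee_pos: [0.4544, -0.0931, 0.1246]
eef_rot: [-3.142, 0.0, 2.357]
force: [0.9, 0.2, -3.9]
grip_width: 0.0237
grip_force: 40.0
```

```bash
python3 - <<'E'
from h import *
a=cam('top','top2.png');b=cam('scene','scene2.png'); o=telemetry.get_obs(); e=o['ee_pos'];print(e,o['eef_rot'])
f=o['eef_rot'][2]; r=np.array([e[0]-.11*np.cos(f),e[1]-.11*np.sin(f),e[2]-.0037+.026]); print('ring top pred',r)
pa=proj(a,[r])[0]; pb=proj(b,[r])[0]; print(pa,pb)
L=[]
for im,p in((a,pa),(b,pb)):
    x,y=p.round().astype(int); q=cv2.cvtColor(np.asarray(im['pixels'])[y-22:y+23,x-22:x+23],cv2.COLOR_RGB2BGR); print(x-22,y-22); L.append(cv2.resize(cv2.convertScaleAbs(q,alpha=1.8),(395,395),interpolation=cv2.INTER_CUBIC))
cv2.imwrite('pics/r2.png',cv2.hconcat(L))
E
```

```text
[ 0.45450398 -0.09331619  0.12484023] [3.14129288e+00 5.44715606e-04 2.35622259e+00]
ring top pred [ 0.53228791 -0.17109575  0.14714023]
[407.83597505 206.95327602] [203.49523978 183.60720816]
386 185
181 162
```

View pics/r2.png

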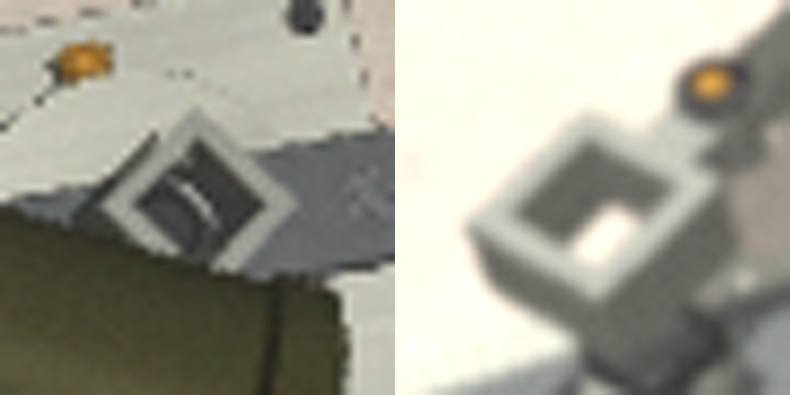

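```bash
python3 - <<'E'
from h import *
t=dict(np.load('pics/top1.png.npz'));s=dict(np.load('pics/scene1.png.npz'))
print('top',onz(t,[(402.96,209.85)],.091),'scene',onz(s,[(210.7,199.3)],.094))
E
```

```text
top [[ 0.53218268 -0.1678551   0.091     ]] scene [[ 0.53316049 -0.16746215  0.094     ]]
```

>>> carry_out(
  plan=[
    [[1.4, 2, 8, 0, 0, 0, 15], [0, 0, 8, 0, 0, 0, 15], [0, 0, 6, 0, 0, 0, 15], [0, 0, 3, 0, 0, 0, 15], [0, 0, 2, 0, 0, 0, 15], [0, 0, 0, 0, 0, 0, 15]],
  ],
)

```text
time_s: 9.82
ee_pos: [0.4545, -0.0905, 0.097]
eef_rot: [-3.141, -0.001, 2.357]
force: [-0.1, 0.2, -4.6]
grip_width: 0.0235
grip_force: 40.0
```

>>> carry_out(
  plan=[
    [[0, 0, 1.5, 0, 0, 0, 15], [0, 0, 1.5, 0, 0, 0, 15], [0, 0, 0, 0, 0, 0, 15]],
  ],
)

```text
time_s: 10.07
ee_pos: [0.4546, -0.0905, 0.0944]
eef_rot: [-3.142, 0.0, 2.357]
force: [0.1, -0.4, -5.2]
grip_width: 0.0236
grip_force: 40.0
```

No contact force at 3 mm below the head's top, so the ring is around the head. I'll continue down.

>>> carry_out(
  plan=[
    [[0, 0, 2, 0, 0, 0, 15], [0, 0, 2, 0, 0, 0, 15], [0, 0, 2, 0, 0, 0, 15], [0, 0, 0, 0, 0, 0, 15]],
  ],
)

```text
time_s: 10.4
ee_pos: [0.4545, -0.0904, 0.088]
eef_rot: [-3.141, -0.001, 2.357]
force: [-0.5, -1.2, -4.1]
grip_width: 0.0236
grip_force: 40.0
```

>>> carry_out(
  plan=[
    [[0, 0, 1.5, 0, 0, 0, 15], [0, 0, 1, 0, 0, 0, 15], [0, 0, 0, 0, 0, 0, 15]],
  ],
)

```text
time_s: 10.65
ee_pos: [0.4546, -0.0905, 0.0858]
eef_rot: [-3.141, -0.0, 2.357]
force: [-0.5, -1.2, -3.4]
grip_width: 0.0237
grip_force: 40.0
```

```bash
python3 - <<'E'
from h import *
b=cam('scene','scene3.png'); o=telemetry.get_obs(); print(o['ee_pos'],o['eef_rot'],o['force'],o['moment'])
q=cv2.imread('pics/scene3.png')[165:245,170:270]; cv2.imwrite('pics/s3.png',cv2.resize(cv2.convertScaleAbs(q,alpha=1.8),None,fx=6,fy=6,interpolation=cv2.INTER_CUBIC))
E
```

```text
[ 0.45460002 -0.0904772   0.08584623] [-3.14150657e+00 -1.88815359e-04  2.35681953e+00] [ 0.57709818 -0.29562141 -4.2312589 ] [-0.00977464 -0.02639578 -0.04219813]
```

View pics/s3.png

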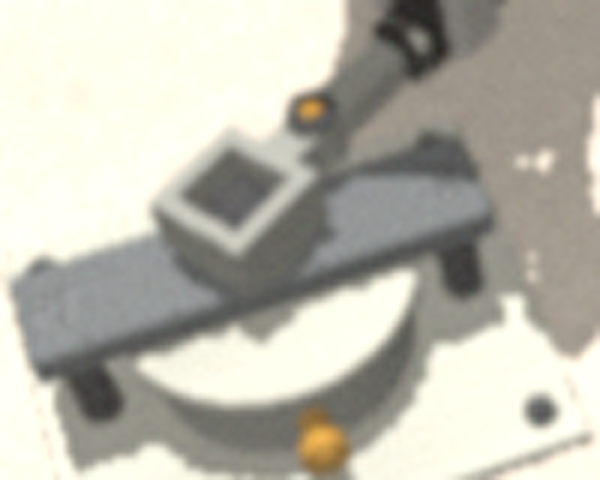

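Step 1 is met: the crop shows the ring seated flat around the head, at (235,190) in the crop, with the joint straight. Now I'll turn clockwise about the bolt axis, which is +z in the tool frame.

>>> carry_out(
  plan=[
    [[0, 3.3, 0, 0, 0, 0.03, 15], [-0.1, 3.3, 0, 0, 0, 0.03, 15], [-0.1, 3.3, 0, 0, 0, 0.03, 15], [-0.1, 3.3, 0, 0, 0, 0.03, 15], [0, 0, 0, 0, 0, 0, 15]],
  ],
  squeeze=30,
)

```text
time_s: 11.12
ee_pos: [0.4645, -0.0816, 0.0859]
eef_rot: [-3.141, -0.001, 2.235]
force: [-3.3, -1.6, -4.2]
grip_width: 0.0238
grip_force: 30.0
```

>>> carry_out(
  plan=[
    [[0, 2.2, 0, 0, 0, 0.02, 15], [0, 2.2, 0, 0, 0, 0.02, 15], [0, 2.2, 0, 0, 0, 0.02, 15], [0, 0, 0, 0, 0, 0, 15]],
  ],
)

```text
time_s: 11.45
ee_pos: [0.4698, -0.0777, 0.0858]
eef_rot: [-3.141, -0.0, 2.175]
force: [-5.2, -1.9, -3.7]
grip_width: 0.0235
grip_force: 30.0
```

>>> carry_out(
  plan=[
    [[0, 2.2, 0, 0, 0, 0.02, 15], [0, 2.2, 0, 0, 0, 0.02, 15], [0, 0, 0, 0, 0, 0, 15]],
  ],
)

```text
time_s: 11.7
ee_pos: [0.4734, -0.0753, 0.0858]
eef_rot: [-3.141, -0.0, 2.136]
force: [-5.4, -1.6, -3.1]
grip_width: 0.024
grip_force: 30.0
```

```bash
cat > st.py <<'E'
from h import *
o=telemetry.get_obs(); f=o['eef_rot'][2]; F=o['force']; x=np.array([np.cos(f),np.sin(f)]); y=np.array([np.sin(f),-np.cos(f)])
print('t',o['time_s'],'pos',o['ee_pos'].round(4),'phi',f.round(4),'Fx %.2f Fy %.2f'%(F[:2]@x,F[:2]@y),'M',o['moment'].round(3),'w',o['grip_width'])
print('centre if straight r=.11', (o['ee_pos'][:2]-.11*x).round(4))
E
python3 st.py
```

```text
t 11.7 pos [ 0.4734 -0.0753  0.0858] phi 2.1361 Fx 1.54 Fy -5.37 M [-0.501  0.808 -0.234] w 0.023954181097098782
centre if straight r=.11 [ 0.5323 -0.1682]
```

>>> carry_out(
  plan=[
    [[0, 2.2, 0, 0, 0, 0.02, 15], [0, 2.2, 0, 0, 0, 0.02, 15], [0, 2.2, 0, 0, 0, 0.02, 15], [0, 0, 0, 0, 0, 0, 15]],
  ],
)

```text
time_s: 12.03
ee_pos: [0.4792, -0.0719, 0.0859]
eef_rot: [-3.141, -0.0, 2.076]
force: [-4.4, -2.9, -5.2]
grip_width: 0.0235
grip_force: 30.0
```

>>> carry_out(
  plan=[
    [[0, 2.2, 0, 0, 0, 0.02, 15], [0, 2.2, 0, 0, 0, 0.02, 15], [0, 0, 0, 0, 0, 0, 15]],
  ],
)

```text
time_s: 12.28
ee_pos: [0.4831, -0.0699, 0.0859]
eef_rot: [-3.142, 0.0, 2.036]
force: [-3.6, -3.6, -4.3]
grip_width: 0.0236
grip_force: 30.0
```

```bash
python3 st.py
```

```text
t 12.2833 pos [ 0.4831 -0.0699  0.0859] phi 2.0364 Fx -1.57 Fy -4.83 M [-0.687  0.696 -0.211] w 0.02356508485324172
centre if straight r=.11 [ 0.5325 -0.1682]
```

>>> carry_out(
  plan=[
    [[0, 2.2, 0, 0, 0, 0.02, 15], [0, 2.2, 0, 0, 0, 0.02, 15], [0, 0, 0, 0, 0, 0, 15]],
  ],
)

```text
time_s: 12.53
ee_pos: [0.487, -0.068, 0.0859]
eef_rot: [-3.142, 0.0, 1.997]
force: [-3.3, -3.2, -5.2]
grip_width: 0.0236
grip_force: 30.0
```

```bash
python3 st.py
```

```text
t 12.5333 pos [ 0.487  -0.068   0.0859] phi 1.9969 Fx -1.56 Fy -4.36 M [-0.714  0.628 -0.191] w 0.023557906985005803
centre if straight r=.11 [ 0.5325 -0.1682]
```

>>> carry_out(
  plan=[
    [[0, 2.2, 0, 0, 0, 0.02, 15], [0, 2.2, 0, 0, 0, 0.02, 15], [0, 0, 0, 0, 0, 0, 15]],
  ],
)

```text
time_s: 12.78
ee_pos: [0.4911, -0.0663, 0.0859]
eef_rot: [3.142, 0.0, 1.957]
force: [-3.4, -5.3, -5.9]
grip_width: 0.0238
grip_force: 30.0
```

```bash
python3 st.py
```

```text
t 12.7833 pos [ 0.4911 -0.0663  0.0859] phi 1.9572 Fx -3.64 Fy -5.10 M [-0.882  0.613 -0.163] w 0.02375039283871609
centre if straight r=.11 [ 0.5325 -0.1682]
```

>>> carry_out(
  plan=[
    [[-0.4, 2.2, 0, 0, 0, 0.02, 15], [-0.2, 2.2, 0, 0, 0, 0.02, 15], [0, 0, 0, 0, 0, 0, 15]],
  ],
)

```text
time_s: 13.03
ee_pos: [0.4953, -0.0648, 0.0859]
eef_rot: [-3.141, -0.001, 1.916]
force: [-5.5, -0.8, -4.0]
grip_width: 0.0239
grip_force: 30.0
```

```bash
python3 st.py
```

```text
t 13.0333 pos [ 0.4953 -0.0648  0.0859] phi 1.9165 Fx 1.09 Fy -5.41 M [-0.132  0.852 -0.147] w 0.023921853646310047
centre if straight r=.11 [ 0.5326 -0.1683]
```

>>> carry_out(
  plan=[
    [[0, 2.2, 0, 0, 0, 0.02, 15], [0, 2.2, 0, 0, 0, 0.02, 15], [0, 0, 0, 0, 0, 0, 15]],
  ],
)

```text
time_s: 13.28
ee_pos: [0.4996, -0.0634, 0.0859]
eef_rot: [3.142, -0.0, 1.876]
force: [-5.0, -0.2, -5.2]
grip_width: 0.0239
grip_force: 30.0
```

```bash
python3 st.py
```

```text
t 13.2833 pos [ 0.4996 -0.0634  0.0859] phi 1.8761 Fx 1.32 Fy -4.81 M [-0.074  0.817 -0.161] w 0.023905097409111613
centre if straight r=.11 [ 0.5327 -0.1683]
```

>>> carry_out(
  plan=[
    [[0, 2.2, 0, 0, 0, 0.02, 15], [0, 2.2, 0, 0, 0, 0.02, 15], [0, 0, 0, 0, 0, 0, 15]],
  ],
)

```text
time_s: 13.53
ee_pos: [0.5039, -0.0622, 0.0859]
eef_rot: [3.142, -0.0, 1.836]
force: [-4.4, 0.4, -3.9]
grip_width: 0.0234
grip_force: 30.0
```

```bash
python3 st.py
```

```text
t 13.5333 pos [ 0.5039 -0.0622  0.0859] phi 1.8358 Fx 1.55 Fy -4.17 M [ 0.032  0.774 -0.135] w 0.023369763960145368
centre if straight r=.11 [ 0.5327 -0.1684]
```

>>> carry_out(
  plan=[
    [[0, 2.2, 0, 0, 0, 0.02, 15], [0, 2.2, 0, 0, 0, 0.02, 15], [0, 0, 0, 0, 0, 0, 15]],
  ],
)

```text
time_s: 13.78
ee_pos: [0.5082, -0.0611, 0.0859]
eef_rot: [3.141, -0.0, 1.796]
force: [-4.4, 0.4, -4.2]
grip_width: 0.0236
grip_force: 30.0
```

```bash
python3 st.py
```

```text
t 13.7833 pos [ 0.5082 -0.0611  0.0859] phi 1.7956 Fx 1.37 Fy -4.20 M [-0.042  0.743 -0.074] w 0.023588719054706074
centre if straight r=.11 [ 0.5327 -0.1684]
```

>>> carry_out(
  plan=[
    [[0, 2.2, 0, 0, 0, 0.02, 15], [0, 2.2, 0, 0, 0, 0.02, 15], [0, 0, 0, 0, 0, 0, 15]],
  ],
)

```text
time_s: 14.03
ee_pos: [0.5125, -0.0602, 0.086]
eef_rot: [3.141, 0.0, 1.755]
force: [-2.9, -0.2, -6.0]
grip_width: 0.0241
grip_force: 30.0
```

```bash
python3 st.py
```

```text
t 14.0333 pos [ 0.5125 -0.0602  0.086 ] phi 1.7554 Fx 0.32 Fy -2.91 M [-0.121  0.673 -0.081] w 0.02408758038652944
centre if straight r=.11 [ 0.5327 -0.1684]
```

>>> carry_out(
  plan=[
    [[0, 2.2, 0, 0, 0, 0.02, 15], [0, 2.2, 0, 0, 0, 0.02, 15], [0, 0, 0, 0, 0, 0, 15]],
  ],
)

```text
time_s: 14.28
ee_pos: [0.5169, -0.0595, 0.086]
eef_rot: [3.141, 0.0, 1.715]
force: [-4.2, -1.8, -5.0]
grip_width: 0.0242
grip_force: 30.0
```

```bash
python3 st.py
```

```text
t 14.2833 pos [ 0.5169 -0.0595  0.086 ] phi 1.7151 Fx -1.16 Fy -4.43 M [-0.154  0.61  -0.083] w 0.024160535843041724
centre if straight r=.11 [ 0.5327 -0.1684]
```

>>> carry_out(
  plan=[
    [[0, 2.2, 0, 0, 0, 0.02, 15], [0, 2.2, 0, 0, 0, 0.02, 15], [0, 0, 0, 0, 0, 0, 15]],
  ],
)

```text
time_s: 14.53
ee_pos: [0.5213, -0.059, 0.086]
eef_rot: [3.141, 0.0, 1.675]
force: [-2.5, -2.1, -5.6]
grip_width: 0.0235
grip_force: 30.0
```

```bash
python3 st.py
```

```text
t 14.5333 pos [ 0.5213 -0.059   0.086 ] phi 1.6749 Fx -1.82 Fy -2.70 M [-0.384  0.582 -0.068] w 0.023541428556984684
centre if straight r=.11 [ 0.5327 -0.1684]
```

>>> carry_out(
  plan=[
    [[0, 2.2, 0, 0, 0, 0.02, 15], [0, 2.2, 0, 0, 0, 0.02, 15], [0, 0, 0, 0, 0, 0, 15]],
  ],
)

```text
time_s: 14.78
ee_pos: [0.5257, -0.0586, 0.086]
eef_rot: [3.141, 0.0, 1.635]
force: [-2.8, -2.5, -5.3]
grip_width: 0.0239
grip_force: 30.0
```

```bash
python3 st.py
```

```text
t 14.7833 pos [ 0.5257 -0.0586  0.086 ] phi 1.6349 Fx -2.31 Fy -3.00 M [-0.456  0.576  0.007] w 0.02386243154653231
centre if straight r=.11 [ 0.5327 -0.1684]
```

>>> carry_out(
  plan=[
    [[-0.3, 2.2, 0, 0, 0, 0.02, 15], [0, 2.2, 0, 0, 0, 0.02, 15], [0, 0, 0, 0, 0, 0, 15]],
  ],
)

```text
time_s: 15.03
ee_pos: [0.5298, -0.0585, 0.0859]
eef_rot: [-3.141, -0.0, 1.595]
force: [-4.2, -0.9, -4.6]
grip_width: 0.0237
grip_force: 30.0
```

```bash
python3 st.py
```

```text
t 15.0333 pos [ 0.5298 -0.0585  0.0859] phi 1.595 Fx -0.81 Fy -4.25 M [-0.138  0.885  0.131] w 0.023741052196134264
centre if straight r=.11 [ 0.5325 -0.1684]
```

>>> carry_out(
  plan=[
    [[0, 2.2, 0, 0, 0, 0.02, 15], [0, 0, 0, 0, 0, 0, 15]],
  ],
)

```text
time_s: 15.2
ee_pos: [0.5318, -0.0584, 0.0858]
eef_rot: [-3.141, -0.0, 1.576]
force: [-6.5, -1.7, -4.2]
grip_width: 0.0237
grip_force: 30.0
```

```bash
python3 st.py
```

```text
t 15.2 pos [ 0.5318 -0.0584  0.0858] phi 1.5759 Fx -1.63 Fy -6.55 M [-0.22   1.065  0.228] w 0.023689898271392073
centre if straight r=.11 [ 0.5324 -0.1684]
```

The bolt is tight now, since the side force and the yaw moment are both rising. I'll fold the handle about the joint pin, 68 mm away.

>>> carry_out(
  plan=[
    [[0, 2.4, 0, 0, 0, 0.025, 15], [0, 2.2, 0, 0, 0, 0.025, 15], [0, 1.8, 0, 0, 0, 0.025, 15], [0, 0, 0, 0, 0, 0, 15]],
  ],
)

```text
time_s: 15.53
ee_pos: [0.5378, -0.0585, 0.0857]
eef_rot: [-3.14, 0.0, 1.501]
force: [-8.1, -1.3, -3.7]
grip_width: 0.0237
grip_force: 30.0
```

```bash
python3 st.py
```

```text
t 15.5333 pos [ 0.5378 -0.0585  0.0857] phi 1.5006 Fx -1.84 Fy -8.03 M [-0.302  1.464  0.125] w 0.023727028917115974
centre if straight r=.11 [ 0.5301 -0.1683]
```

>>> carry_out(
  plan=[
    [[0, 1.7, 0, 0, 0, 0.025, 15], [0, 1.7, 0, 0, 0, 0.025, 15], [0, 1.7, 0, 0, 0, 0.025, 15], [0, 1.7, 0, 0, 0, 0.025, 15], [0, 0, 0, 0, 0, 0, 15]],
  ],
)

```text
time_s: 15.95
ee_pos: [0.5446, -0.0593, 0.0857]
eef_rot: [-3.14, 0.0, 1.401]
force: [-8.1, -0.2, -4.4]
grip_width: 0.0239
grip_force: 30.0
```

```bash
python3 st.py
```

```text
t 15.95 pos [ 0.5446 -0.0593  0.0857] phi 1.4006 Fx -1.61 Fy -7.92 M [-0.329  1.425  0.122] w 0.023900829221434987
centre if straight r=.11 [ 0.526  -0.1678]
```

>>> carry_out(
  plan=[
    [[0, 1.7, 0, 0, 0, 0.025, 15], [0, 1.7, 0, 0, 0, 0.025, 15], [0, 1.7, 0, 0, 0, 0.025, 15], [0, 1.7, 0, 0, 0, 0.025, 15], [0, 1.7, 0, 0, 0, 0.025, 15], [0, 0, 0, 0, 0, 0, 15]],
  ],
)

```text
time_s: 16.45
ee_pos: [0.553, -0.0613, 0.0857]
eef_rot: [-3.14, 0.001, 1.276]
force: [-6.9, -1.9, -4.6]
grip_width: 0.024
grip_force: 30.0
```

```bash
python3 st.py; python3 - <<'E'
from h import *
t=cam('scene','scene5.png'); im=cv2.cvtColor(np.asarray(t['pixels']),cv2.COLOR_RGB2BGR)
hsv=cv2.cvtColor(im,cv2.COLOR_BGR2HSV); m=cv2.inRange(hsv,(5,140,80),(28,255,255)); n,l,s,ce=cv2.connectedComponentsWithStats(m)
for i in range(1,n):
    if s[i,4]>4 and 150<ce[i][0]<300 and 130<ce[i][1]<260: print(ce[i],s[i,4],onz(t,[ce[i]],.11))
E
```

```text
t 16.45 pos [ 0.553  -0.0613  0.0857] phi 1.2756 Fx -3.79 Fy -6.02 M [-0.402  1.421  0.24 ] w 0.023959258243679178
centre if straight r=.11 [ 0.521  -0.1665]
[223.075 238.325] 40 [[ 0.6479838  -0.14758379  0.11      ]]
```

The joint is folded by about 0.28 rad by geometry. Now I'll ease it back rigidly about the bolt axis to unload it.

>>> carry_out(
  plan=[
    [[-0.1, -1.1, 0, 0, 0, -0.01, 15], [-0.1, -1.1, 0, 0, 0, -0.01, 15], [-0.1, -1.1, 0, 0, 0, -0.01, 15], [0, 0, 0, 0, 0, 0, 15]],
  ],
)

```text
time_s: 16.83
ee_pos: [0.5499, -0.0608, 0.0859]
eef_rot: [-3.141, 0.0, 1.308]
force: [-4.3, -3.4, -5.2]
grip_width: 0.0239
grip_force: 30.0
```

```bash
python3 st.py
```

```text
t 16.8333 pos [ 0.5499 -0.0608  0.0859] phi 1.3075 Fx -4.40 Fy -3.28 M [-0.591  0.816  0.055] w 0.023944818971815742
centre if straight r=.11 [ 0.5212 -0.167 ]
```

>>> carry_out(
  plan=[
    [[-0.5, -1.1, 0, 0, 0, -0.01, 15], [-0.3, -1.1, 0, 0, 0, -0.01, 15], [0, 0, 0, 0, 0, 0, 15]],
  ],
)

```text
time_s: 17.08
ee_pos: [0.5477, -0.0606, 0.086]
eef_rot: [3.141, -0.0, 1.328]
force: [-3.0, -0.4, -4.8]
grip_width: 0.0241
grip_force: 30.0
```

```bash
python3 st.py
```

```text
t 17.0833 pos [ 0.5477 -0.0606  0.086 ] phi 1.3277 Fx -1.09 Fy -2.79 M [ 0.072  0.343 -0.022] w 0.024070080775267774
centre if straight r=.11 [ 0.5213 -0.1673]
```

>>> carry_out(
  plan=[
    [[-0.1, -0.9, 0, 0, 0, -0.008, 15], [-0.1, -0.9, 0, 0, 0, -0.008, 15], [0, 0, 0, 0, 0, 0, 15]],
  ],
)

```text
time_s: 17.33
ee_pos: [0.546, -0.0604, 0.086]
eef_rot: [3.141, -0.0, 1.344]
force: [-0.9, 0.7, -3.5]
grip_width: 0.0236
grip_force: 30.0
```

```bash
python3 st.py
```

```text
t 17.3333 pos [ 0.546  -0.0604  0.086 ] phi 1.3436 Fx 0.46 Fy -1.04 M [ 0.138  0.162 -0.03 ] w 0.0235535068480421
centre if straight r=.11 [ 0.5212 -0.1676]
```

The load is off. Lifting now.

>>> carry_out(
  plan=[
    [[0, 0, -1.5, 0, 0, 0, 15], [0, 0, -2, 0, 0, 0, 15], [0, 0, -2, 0, 0, 0, 15], [0, 0, -2, 0, 0, 0, 15], [0, 0, 0, 0, 0, 0, 15]],
  ],
  squeeze=45,
)

```text
time_s: 17.75
ee_pos: [0.5462, -0.0605, 0.094]
eef_rot: [3.141, -0.0, 1.343]
force: [-0.7, 1.2, -6.2]
grip_width: 0.0234
grip_force: 45.0
```

```bash
python3 st.py
```

```text
t 17.75 pos [ 0.5462 -0.0605  0.094 ] phi 1.3427 Fx 1.04 Fy -0.97 M [ 0.408  0.125 -0.079] w 0.023447326213080766
centre if straight r=.11 [ 0.5213 -0.1677]
```

>>> carry_out(
  plan=[
    [[0, 0, -8, 0, 0, 0, 15], [0, 0, -15, 0, 0, 0, 15], [0, 0, -20, 0, 0, 0, 15], [0, 0, -14, 0, 0, -0.05, 15], [0, 0, -5, 0, 0, -0.09, 15], [0, 0, 0, 0, 0, -0.12, 15], [0, 0, 0, 0, 0, -0.12, 15], [0, 0, 0, 0, 0, -0.12, 15], [0, 0, 0, 0, 0, -0.12, 15], [0, 0, 0, 0, 0, -0.12, 15], [0, 0, 0, 0, 0, -0.12, 15], [0, 0, 0, 0, 0, -0.12, 15], [0, 0, 0, 0, 0, -0.12, 15], [0, 0, 0, 0, 0, -0.12, 15], [0, 0, 0, 0, 0, -0.12, 15], [0, 0, 0, 0, 0, -0.12, 15], [0, 0, 0, 0, 0, -0.12, 15], [0, 0, 0, 0, 0, -0.12, 15], [0, 0, 0, 0, 0, -0.09, 15], [0, 0, 0, 0, 0, 0, 15]],
  ],
)

```text
time_s: 19.42
ee_pos: [0.5463, -0.0607, 0.1564]
eef_rot: [-3.141, 0.001, 3.137]
force: [0.4, 0.7, -3.9]
grip_width: 0.024
grip_force: 45.0
```

>>> carry_out(
  plan=[
    [[2, 12, 0, 0, 0, 0, 15], [4, 22, 0, 0, 0, 0, 15], [6, 30, 0, 0, 0, 0, 15], [6, 30, 0, 0, 0, 0, 15], [6, 30, 0, 0, 0, 0, 15], [6, 30, 0, 0, 0, 0, 15], [6, 30, 0, 0, 0, 0, 15], [6, 30, 0, 0, 0, 0, 15], [6, 30, 0, 0, 0, 0, 15], [5, 30, 0, 0, 0, 0, 15], [3, 20, 0, 0, 0, 0, 15], [1, 11, 0, 0, 0, 0, 15], [0, 0, 0, 0, 0, 0, 15]],
  ],
)

```text
time_s: 20.5
ee_pos: [0.4911, 0.2471, 0.1557]
eef_rot: [3.141, 0.0, 3.133]
force: [-0.1, -0.7, -5.2]
grip_width: 0.0232
grip_force: 45.0
```

```bash
python3 st.py; python3 - <<'E'
from h import *
c=cam('wrist','w6.png'); g=cv2.cvtColor(np.asarray(c['pixels']),cv2.COLOR_RGB2GRAY)
w2=cv2.cvtColor(cv2.imread('pics/w2.png'),cv2.COLOR_BGR2GRAY)
for r in(60,180,260):
  for k in (w2,g): x=np.where(k[r,270:370]<40)[0]+270; print(r,x.min(),x.max())
for k in (c['pixels'],cv2.imread('pics/w2.png')[:,:,::-1]):
  m=cv2.inRange(cv2.cvtColor(np.ascontiguousarray(k),cv2.COLOR_RGB2HSV),(5,140,80),(28,255,255)); m[:360]=0;m[:,:290]=0;m[:,350:]=0
  print(np.argwhere(m>0).mean(0))
E
```

```text
t 20.5 pos [0.4911 0.2471 0.1557] phi 3.1328 Fx 0.09 Fy -0.75 M [ 0.021 -0.168  0.031] w 0.02318136876805615
centre if straight r=.11 [0.6011 0.2461]
60 293 343
60 293 317
180 296 341
180 295 341
260 291 346
260 291 345
[377.47368421 317.73026316]
[377.49358974 317.71153846]
```

The wrench has not slipped: the pin is at the same pixel as before. Lowering it onto the mat.

>>> carry_out(
  plan=[
    [[0, 0, 20, 0, 0, 0, 15], [0, 0, 30, 0, 0, 0, 15], [0, 0, 30, 0, 0, 0, 15], [0, 0, 30, 0, 0, 0, 15], [0, 0, 20, 0, 0, 0, 15], [0, 0, 10, 0, 0, 0, 15], [0, 0, 4, 0, 0, 0, 15], [0, 0, 2, 0, 0, 0, 15], [0, 0, 1, 0, 0, 0, 15], [0, 0, 0, 0, 0, 0, 15], [0, 0, 0, 0, 0, 0, 15]],
  ],
)

```text
time_s: 21.47
ee_pos: [0.4922, 0.2451, 0.0095]
eef_rot: [3.141, 0.002, 3.133]
force: [-0.2, -0.0, -4.5]
grip_width: 0.0237
grip_force: 45.0
```

>>> carry_out(
  plan=[
    [[0, 0, 1, 0, 0, 0, 15], [0, 0, 0.7, 0, 0, 0, 15], [0, 0, 0, 0, 0, 0, 15], [0, 0, 0, 0, 0, 0, 24], [0, 0, 0, 0, 0, 0, 27], [0, 0, 0, 0, 0, 0, 35], [0, 0, 0, 0, 0, 0, 50], [0, 0, 0, 0, 0, 0, 60], [0, 0, 0, 0, 0, 0, 60]],
  ],
)

```text
time_s: 22.22
ee_pos: [0.4917, 0.245, 0.0067]
eef_rot: [3.142, 0.0, 3.133]
force: [-0.0, -0.7, -0.0]
grip_width: 0.0501
grip_force: 0.0
```

>>> carry_out(
  plan=[
    [[0, 0, -10, 0, 0, 0, 60], [0, 0, -25, 0, 0, 0, 60], [0, 0, -35, 0, 0, 0, 60], [0, 0, -35, 0, 0, 0, 60], [0, 0, -35, 0, 0, 0, 60], [20, -20, -20, 0, 0, 0, 60], [0, -25, -20, 0, 0, 0, 60], [0, -20, -18, 0, 0, 0, 60], [0, 0, 0, 0, 0, 0, 60], [0, 0, 0, 0, 0, 0, 60]],
  ],
)

```text
time_s: 23.05
ee_pos: [0.4714, 0.1798, 0.2061]
eef_rot: [3.141, 0.002, 3.131]
force: [-0.4, -0.3, -0.6]
grip_width: 0.0601
grip_force: 0.0
```

```bash
python3 st.py; python3 - <<'E'
from h import *
c=cam('wrist','w7.png'); im=np.ascontiguousarray(c['pixels']); g=cv2.cvtColor(im,cv2.COLOR_RGB2GRAY)
m=cv2.inRange(cv2.cvtColor(im,cv2.COLOR_RGB2HSV),(5,140,80),(28,255,255)); n,l,s,ce=cv2.connectedComponentsWithStats(m)
for i in range(1,n):
    if 5<s[i,4]<400: print('orange',ce[i].round(1),s[i,4],onz(c,[ce[i]],.03)[0].round(4))
print('expected px: pin,ring,grip',proj(c,[[.5602,.2451,.03],[.6007,.2565,.03],[.492,.245,.03]]).round(1).tolist())
k=cv2.inRange(g,0,40); n,l,s,ce=cv2.connectedComponentsWithStats(k)
for i in range(1,n):
    if s[i,4]>500: print(s[i],onz(c,[ce[i]],.03)[0].round(4))
E
```

```text
t 23.05 pos [0.4714 0.1798 0.2061] phi 3.1313 Fx 0.38 Fy -0.27 M [ 0.034 -0.226 -0.036] w 0.06009844489857498
centre if straight r=.11 [0.5814 0.1787]
orange [553.3 154. ] 7 [0.4531 0.4226 0.03  ]
orange [462.7 351.9] 321 [0.6969 0.3553 0.03  ]
orange [452.9 365.5] 11 [0.717  0.3453 0.03  ]
expected px: pin,ring,grip [[376.6, 250.4], [385.2, 282.4], [378.8, 192.1]]
[ 365   95   27  114 1557] [0.4638 0.2416 0.03  ]
[ 233  232   32   96 1084] [0.5999 0.0979 0.03  ]
[ 372  232   32   93 1054] [0.5989 0.2588 0.03  ]
[  54  290  152  110 9277] [ 0.6923 -0.0477  0.03  ]
[ 431  298  144  102 7213] [0.7131 0.3984 0.03  ]
```

The wrench lies on the mat where expected, and the gripper is clear. Handing in.

```bash
python3 -c "
from station import ctrl; print(ctrl.hand_in())"
```

```text
the job is handed in; nothing more can be done
None
```

I tightened the bolt until the wrench's joint broke over (folded about 0.28 rad by my estimate), eased it back, lifted the wrench off and laid it flat on the mat, then handed the job in at about 23 s; no verdict was returned.

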